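# Prop the glass flap level on the right post

## Robot

A 6-joint arm with a two-finger parallel gripper is mounted at the origin on the work surface. World frame = base frame: x ahead of the robot, y to its left, z up, the work surface at z = 0. Lengths are in m, angles in rad, forces in N, time in s.
With the tool pointing down it reaches from about 0.35 to 0.775 m from the base axis. Payload 5.5 kg.
Tool frame: the origin (TCP) lies between the finger pads; the fingertips stand 19 mm ahead of it and the grasp point (between the pads) is the TCP; z points along the fingers, y is the line along which they close (so a half turn about z gives the same grasp; the last joint's range is limited). The gripper opens to 85 mm and grips with 20 to 120 N. Pads are 22 mm wide; open, the fingers measure 114 mm over their backs; the gripper's body (76 mm by 85 mm) begins 54 mm behind the grasp point. The pads swing forward as they close: fully open they stand 13 mm farther back than shut.
Start: joints at [1.146, 0.313, 0.046, 1.304, 0, 1.431], TCP at [0.162, 0.552, 0.25] pointing down, gripper open.
Joint ranges: [-2.76, 2.76], [-0.86, 1.69], [-1.03, 1.26], [-2.2, 2.34], [-1.47, 1.5], [-3.14, 3.14]. Speed limits (rad/s): [2.57, 2.57, 3.14, 3.14, 3.14, 3.14].

## Interface

Orientations are given as a unit quaternion [w, x, y, z].
In Python, from workcell import env gives the robot as it stands.
- The arm moves only by the shell command python3 -m pendant 'ROWS' [FORCE]. ROWS is JSON, a list of rows, each an object with "travel": the shift along the tool's x, y, z scaled (see below), a list of three; "rot": the turn, a rotation vector about the tool's x, y, z scaled (see below), a list of three; "fingers": the opening, from -1 (shut) to 1 (fully open). In form: [{"travel": [dx, dy, dz], "rot": [wx, wy, wz], "fingers": fingers}, ...]. A call has 1 to 10 rows; each row is the pose to reach, as a shift and turn from the pose commanded when the call began, along the tool's axes at that moment; what a row does not reach only later rows make up. The controller multiplies each number of a shift by 0.12 m and each number of a turn by 60 degrees. A row lasts 1/10 s, in which the tool goes at most 50 mm and 8.59 degrees, less where a joint would pass 70% of its speed; a pose out of reach is approached as far as the arm can. A call with a number of a shift or a turn outside -1 to 1 is refused whole. A call with a gripper value outside its range is refused whole. The fingers move at their own pace and stop on an object; FORCE is the grip in N (left out, the last holds). Time passes only in rows, so rows that repeat a pose let the fingers close. It gives the time, the measured TCP pose, the force, the opening and the grip force at its end, in the units of the state.
- env.get_state(): the state, without advancing time (a new reading comes with each control period).
- env.read_camera(name): name is "scene" or "top"; returns (picture, depth): 400x640x3 uint8, blue, green, red; 400x640 float32, m along the optical axis (not along the pixel's ray), 0 where there is no reading.
- env.camera_model(name): a dict with "fovy" (degrees; the focal length in pixels is half the picture's height over the tangent of half this angle, whatever the lens; pixels are square), "cx", "cy" (the principal point, pixels), "rvec" (rotation vector, rad) and "tvec" (3), from world to camera coordinates, as OpenCV has them. Camera axes: x right, y down, z forward; pixel columns grow to the right and rows downward; lengths in m; the calibration is good to about 2 mm. A picture is of the moment at which its call begins. camera_model takes no time and is no camera call.
- env.hand_in(): hands the job in; it is judged then, once.
Trained networks look in the newest picture that a camera, given by its name, has taken for a name from the list of things; names that differ only in an ending like _2 or _b are one class to them, and where a whole thing is asked for, a point or a joint stands for the part that bears it (a point fixed in the world has none). Each returns a list of dicts, best first, with "conf" (0 to 1); they miss things now and then, are a little off and sometimes report something else, mostly with a low value. They report only what shows in the picture. A call takes as long as a camera call.
- env.outline_of(camera, target): "mask" (400x640 bool, what is visible of it) and "xy" ([column, row] in pixels, amid what is visible of it).
The state is a dict: "clock": time; "joint_pos": joint angles; "qvel": joint speeds; "tau": joint torques, N m; "tcp_pos": TCP position; "orientation": TCP orientation; "wrist_force": force on the tool from outside, world axes, zero at the start; "ft_torque": the same for the moment, N m; "finger_gap": finger opening in m; "grip_force": force on a finger pad.
Only numpy, scipy, OpenCV 4.12 (cv2) and the standard library are available. Lean on these libraries where they do the work, as an engineer would, in place of code of your own. Each camera call takes 0.05 s, during which the arm holds its last target. There are 200 camera calls.

## Task

Turn the walnut jewellery tray's glass flap into a level shelf: of the four look-alike square brass posts lying on the counter, take the one whose length will hold the glass level, stand it on end on the middle of the narrow rail along the tray's front, and fold the glass down until it rests on the post. Handle the glass gently, without swinging it fast or pressing hard on it, and leave the other posts, the bangle and the other toiletries where they are.

Things in the scene. Friction and masses are not known exactly. Their poses are not given: they have to be found in the camera images.
- tray: Fixed walnut tray, 200 deep (x) by 260 mm wide (y). Origin: centre of its underside on the counter; x points from front rail to hinge side, z up. Base 14 mm thick, side and back walls 28 mm high. The front wall is the raised rail: 18 mm wide, 260 mm long, flat top 45 mm above the counter, centre line at x = -90 mm. Two hinge posts (24 x 14, 96 mm high) at x = 60, y = +-112 mm.
- rail_mid (a point): Middle of the rail's flat top: 45 mm above the counter, axes as the tray's.
- hinge (a point): Middle of the flap's hinge axis, 88 mm above the counter and 150 mm behind rail_mid; the axis runs along the tray's y.
- flap_edge (a point): Middle of the flap's front edge, on its upper face. This frame turns with the flap: x points along the glass to the hinge (165 mm away), z is the normal of the upper face, 3 mm above the mid-plane in which the hinge axis lies.
- flap (a joint): Angle (rad) of the glass flap: 0 = level (underside 85 mm above the counter), positive = front edge raised, negative = drooping. Starts standing open at about 1.2. 6 mm glass, steel strip along the front edge, 200 mm wide, reaching 165 mm forward of the hinge, 0.45 kg. The hinge is stiff (0.55 N m): the flap stays where it is left and yields to a few newtons at its front edge.
- post_30: Square bar of plain brass, 30 mm long, section 20 x 20 mm, lying on one of its long sides on the counter. Origin: its centre; x along its length.
- post_40: Square bar of plain brass, 40 mm long, section 20 x 20 mm, lying on one of its long sides on the counter. Origin: its centre; x along its length.
- post_50: Square bar of plain brass, 50 mm long, section 20 x 20 mm, lying on one of its long sides on the counter. Origin: its centre; x along its length.
- post_60: Square bar of plain brass, 60 mm long, section 20 x 20 mm, lying on one of its long sides on the counter. Origin: its centre; x along its length.
- bangle: Silver bangle, 68 mm outside, 8 mm high, lying on the tray's floor. Origin: centre of its underside.
- saucer: White porcelain saucer, 94 mm across, 14 mm high, with two pearl studs in it. Origin: centre of its underside.
- comb: Black wide-tooth comb, 170 x 42 x 6 mm, lying flat. Origin: centre of its underside; x along its length.
- perfume: Amber perfume bottle, 48 mm across, 100 mm high. Origin: centre of its underside.
- cream_jar: White cream jar, 56 mm across, 42 mm high. Origin: centre of its underside.
- tumbler: White porcelain tumbler, 72 mm across, 95 mm high. Origin: centre of its underside.

How it is judged:
By the outcome, as a careful person would: the job done as asked, in the order asked, and still so for the second after the job is handed in, with the robot touching nothing.
It also fails if it takes over 64 s, if anything falls off the work surface, if the arm or the gripper's body presses on something with over 40 N, if the wrist force passes 120 N, or if a joint passes its speed limit or range.

## Working session

There is one attempt and no reset: what is moved stays moved. The work goes in short steps, Python scripts to look and compute and a shell command to move; the robot and the scene stay as the last step left them, time stands still between calls to the robot, and variables do not carry over. Pictures are saved under pics/ and viewed, at most 10 in all, crops included, and the job is handed in when it is done.

```bash
mkdir -p pics
cat > h.py <<'E'
import numpy as np, cv2
from workcell import env
from scipy.spatial.transform import Rotation as R
def cam(n):
    m=env.camera_model(n); f=200/np.tan(np.radians(m['fovy'])/2)
    return f,m['cx'],m['cy'],R.from_rotvec(np.ravel(m['rvec'])).as_matrix(),np.ravel(m['tvec'])
def cloud(n,depth):
    f,cx,cy,Rm,t=cam(n); v,u=np.mgrid[:400,:640]
    P=np.stack([(u-cx)/f*depth,(v-cy)/f*depth,depth],-1)
    W=(P-t)@Rm; W[depth==0]=np.nan
    return W
def proj(n,p):
    f,cx,cy,Rm,t=cam(n); c=Rm@np.asarray(p)+t
    return c[0]/c[2]*f+cx,c[1]/c[2]*f+cy
E
ls
python3 - <<'E'
from h import *
for n in ['scene','top']:
    im,d=env.read_camera(n); cv2.imwrite(f'pics/{n}0.png',im); np.save(n+'_d0.npy',d)
    W=cloud(n,d)
    m=env.camera_model(n);print(n,m, 'campos',-cam(n)[3].T@cam(n)[4])
    for t in ['post_30','post_40','post_50','post_60','tray','flap','bangle','tumbler','perfume','cream_jar','saucer','comb']:
        for o in env.outline_of(n,t)[:5]:
            p=W[o['mask']]; p=p[~np.isnan(p[:,0])]
            if len(p): print(t,round(o['conf'],2),np.round(o['xy']),o['mask'].sum(),np.round(np.median(p,0),3),np.round(p.min(0),3),np.round(p.max(0),3))
print(env.get_state())
E
```

```text
h.py
pics
scene {'fovy': 57.89224858566012, 'cx': 315.4947997887634, 'cy': 198.24562294120847, 'rvec': array([ 1.93025132,  1.43300136, -0.61689555]), 'tvec': array([-0.22930626, -0.24258758,  1.35900771])} campos [ 1.17633583 -0.12626388  0.7474112 ]
post_30 0.73 [177. 228.] 233 [ 0.435 -0.285  0.019] [ 0.416 -0.315 -0.001] [ 0.44  -0.254  0.025]
post_30 0.68 [174. 271.] 201 [ 0.567 -0.296  0.019] [ 0.544 -0.322 -0.001] [ 0.572 -0.276  0.025]
post_30 0.57 [219. 222.] 177 [ 0.439 -0.168  0.019] [ 0.401 -0.192 -0.001] [ 0.445 -0.143  0.024]
post_40 0.73 [177. 228.] 233 [ 0.435 -0.285  0.019] [ 0.416 -0.315 -0.001] [ 0.44  -0.254  0.025]
post_40 0.68 [174. 271.] 201 [ 0.567 -0.296  0.019] [ 0.544 -0.322 -0.001] [ 0.572 -0.276  0.025]
post_40 0.57 [219. 222.] 177 [ 0.439 -0.168  0.019] [ 0.401 -0.192 -0.001] [ 0.445 -0.143  0.024]
post_50 0.73 [177. 228.] 233 [ 0.435 -0.285  0.019] [ 0.416 -0.315 -0.001] [ 0.44  -0.254  0.025]
post_50 0.68 [174. 271.] 201 [ 0.567 -0.296  0.019] [ 0.544 -0.322 -0.001] [ 0.572 -0.276  0.025]
post_50 0.57 [219. 222.] 177 [ 0.439 -0.168  0.019] [ 0.401 -0.1
[... 4264 characters left out ...]
 0.013]
{'clock': 1.3, 'joint_pos': array([1.14638413e+00, 3.13224906e-01, 4.60968380e-02, 1.30361212e+00,
       2.39649706e-05, 1.43119833e+00]), 'qvel': array([ 0.00369887, -0.00059622,  0.00097611, -0.00117955, -0.00135811,
       -0.000864  ]), 'tau': array([-2.68169770e-04, -4.80471969e+01,  2.98809296e+01,  5.71999790e-04,
       -9.16613567e-05,  6.08212616e-06]), 'tcp_pos': array([0.16157864, 0.55186606, 0.2503077 ]), 'orientation': array([-3.69739781e-06,  1.41926253e-01,  9.89877234e-01,  3.02970868e-05]), 'wrist_force': array([-1.06197947, -0.19035471,  0.32176335]), 'ft_torque': array([-0.00627051,  0.0214995 ,  0.07120061]), 'grip_force': 0.0, 'finger_gap': 0.08549955950046524}
```

```bash
cat > m1.py <<'E'
from h import *
for n in ['top','scene']:
    d=np.load(n+'_d0.npy'); W=cloud(n,d)
    print(n,'counter z',np.nanmedian(W[(np.abs(W[...,2])<.01)&(W[...,1]<-.1)&(W[...,0]>.45)][:,2]))
    for c in [(.426,-.284),(.431,-.168),(.559,-.296),(.55,-.165)]:
        s=(np.hypot(W[...,0]-c[0],W[...,1]-c[1])<.05)&(W[...,2]>.014)&(W[...,2]<.03)
        p=W[s]; r=cv2.minAreaRect((p[:,:2]*1000).astype(np.float32))
        print(c,s.sum(),'z',np.median(p[:,2]).round(4),'rect',np.round(r[0],1),np.round(r[1],1),round(r[2],1))
    s=(np.abs(W[...,2]-.045)<.006)&(W[...,0]>.45)&(W[...,0]<.56)&(W[...,1]>0)&(W[...,1]<.32)
    p=W[s]; r=cv2.minAreaRect((p[:,:2]*1000).astype(np.float32)); print('rail',s.sum(),np.round(r[0],1),np.round(r[1],1),round(r[2],1),np.median(p[:,2]))
    im=cv2.imread(f'pics/{n}0.png')
    if n=='top': cv2.imwrite('pics/top_c.png',cv2.resize(im[90:290,360:500],None,fx=4,fy=4)[:600] if 0 else cv2.resize(im[100:250,380:490],None,fx=4,fy=4))
E
python3 m1.py
```

```text
top counter z -0.0002068369391450316
(0.426, -0.284) 174 z 0.0193 rect [ 427.2 -285.8] [60.3 20.8] 86.7
(0.431, -0.168) 141 z 0.0197 rect [ 431.7 -169.4] [20.1 50.5] 5.8
(0.559, -0.296) 110 z 0.0191 rect [ 559.9 -296.7] [21.  42.3] 1.1
(0.55, -0.165) 87 z 0.0192 rect [ 548.8 -164. ] [30.  21.4] 70.8
rail 675 [508.8 155.9] [ 19.3 258.7] 1.1 0.044721516192645895
scene counter z 0.0009030512452860161
(0.426, -0.284) 157 z 0.0206 rect [ 428.4 -284.9] [60.2 22.7] 87.6
(0.431, -0.168) 122 z 0.0203 rect [ 431.5 -167.7] [23.5 49.6] 5.8
(0.559, -0.296) 137 z 0.0207 rect [ 560.4 -296.5] [21.7 40.2] 1.1
(0.55, -0.165) 97 z 0.0203 rect [ 549.9 -162.8] [30.4 21.3] 76.6
rail 159 [511.4  63. ] [71.6 22.1] 89.4 0.04511146408158045
```

View pics/top0.png

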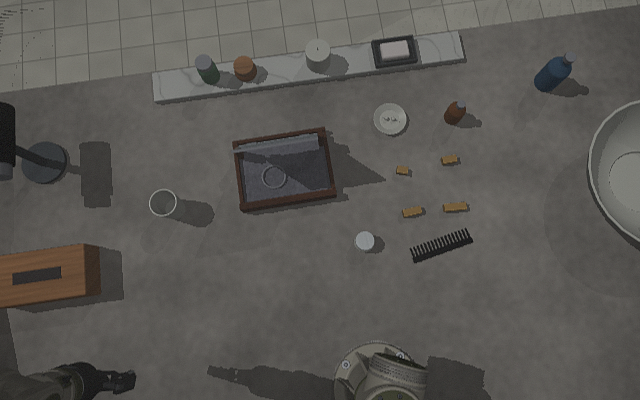

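View pics/scene0.png

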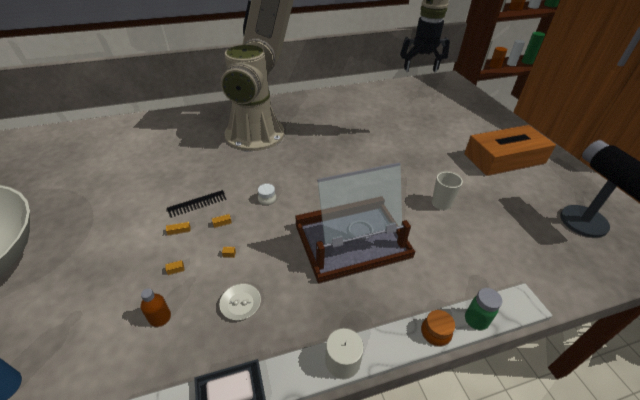

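```bash
cat >> h.py <<'E'
def ori(yaw,tilt):
    """closing axis Y at yaw (deg); tool z down, tilted by tilt deg toward Y-perp (Z x-prod): + => toward yaw+90"""
    a=np.radians(yaw); t=np.radians(tilt)
    Y=np.array([np.cos(a),np.sin(a),0]); N=np.array([-np.sin(a),np.cos(a),0])
    Z=np.array([0,0,-np.cos(t)])+np.sin(t)*N
    return np.stack([np.cross(Y,Z),Y,Z],1)
def plan(p,Rm,wps):
    for q,S in wps:
        q=np.array(q,float)
        t=np.round(Rm.T@(q-p)/.12,3); r=np.round(R.from_matrix(Rm.T@S).as_rotvec()/np.radians(60),3)
        n=max(np.linalg.norm(q-p)/.05,np.linalg.norm(r)*60/8.59)
        print(t.tolist(),r.tolist(),'rows %.1f'%n, '' if max(abs(t).max(),abs(r).max())<=1 else 'OVER')
        p=p+Rm@t*.12; Rm=Rm@R.from_rotvec(r*np.radians(60)).as_matrix()
    print('end',p.round(4))
def now():
    s=env.get_state(); w,x,y,z=s['orientation']
    return s['tcp_pos'],R.from_quat([x,y,z,w]).as_matrix()
E
python3 - <<'E'
from h import *
d=np.load('top_d0.npy'); W=cloud('top',d)
s=(np.abs(W[...,2]-.045)<.006)&(W[...,0]>.45)&(W[...,0]<.56)&(W[...,1]>.03)&(W[...,1]<.28)
p=W[s]; k=np.polyfit(p[:,1],p[:,0],1); print('rail dx/dy deg',np.degrees(np.arctan(k[0])),'x at .156',np.polyval(k,.156))
# flap plane
s=(W[...,2]>.12)&(W[...,2]<.26)&(W[...,0]>.5)&(W[...,0]<.75)&(W[...,1]>.04)&(W[...,1]<.28); q=W[s]; print('flap top pts',s.sum(),np.round(np.percentile(q,[1,50,99],axis=0),3))
p,Rm=now()
plan(p,Rm,[((.27,.42,.25),ori(55,0)),((.36,.27,.25),ori(40,0)),((.40,.12,.25),ori(25,0)),((.44,-.02,.25),ori(15,0)),((.50,-.15,.22),ori(1,0)),((.558,-.27,.20),ori(1,-25)),((.560,-.2886,.10),ori(1,-45))])
E
```

```text
rail dx/dy deg -1.0583755065852292 x at .156 0.5086660109493822
flap top pts 495 [[0.592 0.06  0.123]
 [0.601 0.158 0.236]
 [0.648 0.256 0.244]]
[-1.176, -0.801, 0.002] [0.0, -0.0, 0.311] rows 3.4 OVER
[-1.331, -0.594, 0.0] [0.0, -0.0, 0.25] rows 3.5 OVER
[-1.172, -0.549, 0.0] [0.0, -0.0, 0.25] rows 3.1 OVER
[-1.198, -0.191, 0.0] [0.0, -0.0, 0.167] rows 2.9 OVER
[-1.176, 0.202, 0.25] [0.0, -0.0, 0.233] rows 2.9 OVER
[-1.008, 0.466, 0.167] [0.0, -0.417, 0.0] rows 2.9 OVER
[0.212, 0.014, 0.821] [0.0, -0.333, 0.0] rows 2.3 
end [ 0.5601 -0.2886  0.0999]
```

Run:
```python
from h import *
p,Rm=now()
plan(p,Rm,[((.25,.47,.25),ori(62,0)),((.33,.38,.25),ori(51,0)),((.38,.28,.25),ori(40,0)),((.41,.17,.25),ori(29,0)),((.43,.06,.25),ori(18,0)),((.45,-.05,.25),ori(7,0)),((.50,-.16,.23),ori(1,0)),((.555,-.27,.20),ori(1,-20)),((.560,-.2886,.10),ori(1,-45))])
```

```text
[-0.899, -0.448, 0.003] [0.0, -0.0, 0.195] rows 2.4 
[-0.941, -0.349, -0.001] [0.0, -0.0, 0.183] rows 2.4 
[-0.848, -0.385, 0.0] [0.0, -0.0, 0.183] rows 2.2 
[-0.863, -0.398, 0.0] [0.0, -0.0, 0.184] rows 2.3 
[-0.882, -0.299, 0.0] [0.0, -0.0, 0.183] rows 2.2 
[-0.924, -0.124, 0.0] [0.0, -0.0, 0.183] rows 2.2 
[-0.96, 0.301, 0.167] [0.0, -0.0, 0.1] rows 2.4 
[-0.925, 0.442, 0.25] [0.0, -0.333, 0.0] rows 2.5 
[0.138, 0.039, 0.836] [0.0, -0.417, 0.0] rows 2.9 
end [ 0.56   -0.2886  0.1   ]
```

```bash
P="python3 -m pendant"
$P '[{"travel":[-0.899,-0.448,0.003],"rot":[0,0,0.195],"fingers":0.2},{"travel":[-0.899,-0.448,0.003],"rot":[0,0,0.195],"fingers":0.2},{"travel":[-0.899,-0.448,0.003],"rot":[0,0,0.195],"fingers":0.2}]'
$P '[{"travel":[-0.941,-0.349,0],"rot":[0,0,0.183],"fingers":0.2},{"travel":[-0.941,-0.349,0],"rot":[0,0,0.183],"fingers":0.2},{"travel":[-0.941,-0.349,0],"rot":[0,0,0.183],"fingers":0.2}]'
$P '[{"travel":[-0.848,-0.385,0],"rot":[0,0,0.183],"fingers":0.2},{"travel":[-0.848,-0.385,0],"rot":[0,0,0.183],"fingers":0.2},{"travel":[-0.848,-0.385,0],"rot":[0,0,0.183],"fingers":0.2}]'
$P '[{"travel":[-0.863,-0.398,0],"rot":[0,0,0.184],"fingers":0.2},{"travel":[-0.863,-0.398,0],"rot":[0,0,0.184],"fingers":0.2},{"travel":[-0.863,-0.398,0],"rot":[0,0,0.184],"fingers":0.2}]'
$P '[{"travel":[-0.882,-0.299,0],"rot":[0,0,0.183],"fingers":0.2},{"travel":[-0.882,-0.299,0],"rot":[0,0,0.183],"fingers":0.2},{"travel":[-0.882,-0.299,0],"rot":[0,0,0.183],"fingers":0.2}]'
$P '[{"travel":[-0.924,-0.124,0],"rot":[0,0,0.183],"fingers":0.2},{"travel":[-0.924,-0.124,0],"rot":[0,0,0.183],"fingers":0.2},{"travel":[-0.924,-0.124,0],"rot":[0,0,0.183],"fingers":0.2}]'
$P '[{"travel":[-0.96,0.301,0.167],"rot":[0,0,0.1],"fingers":0.2},{"travel":[-0.96,0.301,0.167],"rot":[0,0,0.1],"fingers":0.2},{"travel":[-0.96,0.301,0.167],"rot":[0,0,0.1],"fingers":0.2}]'
$P '[{"travel":[-0.925,0.442,0.25],"rot":[0,-0.333,0],"fingers":0.2},{"travel":[-0.925,0.442,0.25],"rot":[0,-0.333,0],"fingers":0.2},{"travel":[-0.925,0.442,0.25],"rot":[0,-0.333,0],"fingers":0.2},{"travel":[-0.925,0.442,0.25],"rot":[0,-0.333,0],"fingers":0.2}]'
$P '[{"travel":[0.138,0.039,0.836],"rot":[0,-0.417,0],"fingers":0.2},{"travel":[0.138,0.039,0.836],"rot":[0,-0.417,0],"fingers":0.2},{"travel":[0.138,0.039,0.836],"rot":[0,-0.417,0],"fingers":0.2},{"travel":[0.138,0.039,0.836],"rot":[0,-0.417,0],"fingers":0.2},{"travel":[0.138,0.039,0.836],"rot":[0,-0.417,0],"fingers":0.2}]'
python3 - <<'E'
from h import *
p,Rm=now();s=env.get_state(); print(s['joint_pos'].round(3));print(Rm.round(3))
im,d=env.read_camera('scene'); cv2.imwrite('pics/s1.png',cv2.resize(im[150:350,80:330],None,fx=3,fy=3))
p,Rm=now(); plan(p,Rm,[((.5602,-.2886,.025),ori(1.1,-45))])
E
```

```text
clock: 1.6
tcp_pos: [0.2519, 0.4678, 0.25]
orientation: [0.0, 0.244, 0.97, -0.0]
wrist_force: [0.3, 0.3, 0.3]
finger_gap: 0.0514
grip_force: 0.0
clock: 1.9
tcp_pos: [0.332, 0.3774, 0.2501]
orientation: [0.0, 0.336, 0.942, -0.0]
wrist_force: [0.1, -0.0, 0.0]
finger_gap: 0.0514
grip_force: 0.0
clock: 2.2
tcp_pos: [0.3816, 0.2766, 0.2501]
orientation: [0.001, 0.425, 0.905, -0.0]
wrist_force: [-0.3, 0.1, 0.4]
finger_gap: 0.0511
grip_force: 0.0
clock: 2.5
tcp_pos: [0.4108, 0.1671, 0.2501]
orientation: [0.0, 0.51, 0.86, -0.0]
wrist_force: [-0.2, 0.3, -0.6]
finger_gap: 0.0511
grip_force: 0.0
clock: 2.8
tcp_pos: [0.4308, 0.0567, 0.2501]
orientation: [0.001, 0.59, 0.808, -0.0]
wrist_force: [0.2, -0.2, 0.0]
finger_gap: 0.0514
grip_force: 0.0
clock: 3.1
tcp_pos: [0.4512, -0.0532, 0.25]
orientation: [0.001, 0.664, 0.748, 0.0]
wrist_force: [-0.6, -0.1, -0.1]
finger_gap: 0.0511
grip_force: 0.0
clock: 3.4
tcp_pos: [0.5015, -0.162, 0.229]
orientation: [0.0, 0.701, 0.713, 0.0]
wrist_force: [-0.3, 0.3, -0.2]
finger_gap: 0.0509
grip_force: 0.0
clock: 3.8
tcp_pos: [0.5556, -0.2692, 0.1977]
orientation: [0.123, 0.69, 0.703, -0.122]
wrist_force: [-0.1, 0.3, -0.1]
finger_gap: 0.0516
grip_force: 0.0
clock: 4.3
tcp_pos: [0.5606, -0.2869, 0.1]
orientation: [0.272, 0.647, 0.661, -0.267]
wrist_force: [0.6, 0.3, 1.7]
finger_gap: 0.0512
grip_force: 0.0
[-0.301  0.411 -0.451  0.405 -0.732  1.132]
[[-0.015  1.     0.014]
 [ 0.71   0.021 -0.704]
 [-0.704 -0.001 -0.71 ]]
[0.449, -0.015, 0.456] [0.002, -0.002, -0.002] rows 1.5 
end [ 0.5602 -0.2887  0.025 ]
```

View pics/s1.png

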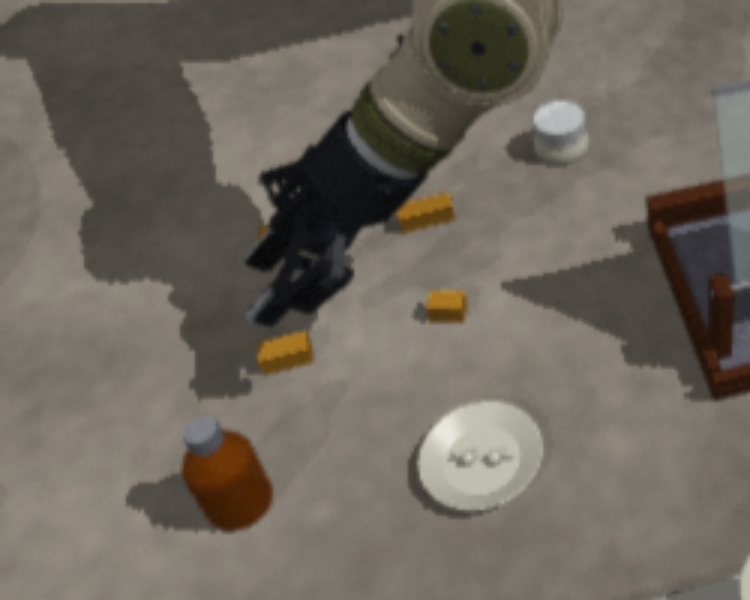

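The hand sits at 45° above the 40 mm post (crop 285,352), well clear of the bottle and the 30 mm post (446,305). Next I go down and grip.

```bash
P="python3 -m pendant"
$P '[{"travel":[0.22,-0.015,0.23],"rot":[0,0,0],"fingers":0.2},{"travel":[0.35,-0.015,0.355],"rot":[0,0,0],"fingers":0.2},{"travel":[0.449,-0.015,0.456],"rot":[0,0,0],"fingers":0.2},{"travel":[0.449,-0.015,0.456],"rot":[0,0,0],"fingers":0.2},{"travel":[0.449,-0.015,0.456],"rot":[0,0,0],"fingers":0.2}]' 40
$P '[{"travel":[0,0,0],"rot":[0,0,0],"fingers":-1},{"travel":[0,0,0],"rot":[0,0,0],"fingers":-1},{"travel":[0,0,0],"rot":[0,0,0],"fingers":-1},{"travel":[0,0,0],"rot":[0,0,0],"fingers":-1},{"travel":[0,0,0],"rot":[0,0,0],"fingers":-1},{"travel":[0,0,0],"rot":[0,0,0],"fingers":-1}]' 60
python3 - <<'E'
from h import *
p,Rm=now(); plan(p,Rm,[((.5602,-.2886,.10),ori(1.1,-45)),((.53,-.20,.18),ori(1.1,-15)),((.48,-.10,.22),ori(1.1,15)),((.46,.01,.22),ori(1.1,40)),((.47,.09,.20),ori(1.1,45)),((.508,.14,.14),ori(1.1,45))])
E
```

```text
clock: 4.85
tcp_pos: [0.56, -0.2904, 0.0254]
orientation: [0.274, 0.648, 0.658, -0.267]
wrist_force: [0.7, 0.4, -0.0]
finger_gap: 0.0514
grip_force: 0.0
clock: 5.45
tcp_pos: [0.5595, -0.2896, 0.0252]
orientation: [0.275, 0.648, 0.658, -0.268]
wrist_force: [0.3, 1.2, 6.1]
finger_gap: 0.0186
grip_force: 59.1
[-0.436, 0.007, -0.446] [0.001, 0.002, -0.003] rows 1.5 
[0.054, -0.237, -0.997] [0.0, 0.5, 0.0] rows 3.5 
[0.726, -0.4, -0.54] [-0.0, 0.5, 0.0] rows 3.5 
[0.888, -0.149, 0.238] [-0.0, 0.417, 0.0] rows 2.9 
[0.402, 0.096, 0.556] [-0.0, 0.083, 0.0] rows 1.7 
[-0.063, 0.325, 0.643] [-0.0, 0.0, 0.0] rows 1.7 
end [0.508  0.1399 0.14  ]
```

```bash
P="python3 -m pendant"
$P '[{"travel":[-0.22,0,-0.22],"rot":[0,0,0],"fingers":-1},{"travel":[-0.436,0.007,-0.446],"rot":[0,0,0],"fingers":-1},{"travel":[-0.436,0.007,-0.446],"rot":[0,0,0],"fingers":-1},{"travel":[-0.436,0.007,-0.446],"rot":[0,0,0],"fingers":-1}]'
$P '[{"travel":[0.01,-0.06,-0.25],"rot":[0,0.125,0],"fingers":-1},{"travel":[0.027,-0.12,-0.5],"rot":[0,0.25,0],"fingers":-1},{"travel":[0.04,-0.18,-0.75],"rot":[0,0.375,0],"fingers":-1},{"travel":[0.054,-0.237,-0.997],"rot":[0,0.5,0],"fingers":-1},{"travel":[0.054,-0.237,-0.997],"rot":[0,0.5,0],"fingers":-1}]'
$P '[{"travel":[0.18,-0.1,-0.13],"rot":[0,0.125,0],"fingers":-1},{"travel":[0.36,-0.2,-0.27],"rot":[0,0.25,0],"fingers":-1},{"travel":[0.54,-0.3,-0.4],"rot":[0,0.375,0],"fingers":-1},{"travel":[0.726,-0.4,-0.54],"rot":[0,0.5,0],"fingers":-1},{"travel":[0.726,-0.4,-0.54],"rot":[0,0.5,0],"fingers":-1}]'
$P '[{"travel":[0.22,-0.04,0.06],"rot":[0,0.1,0],"fingers":-1},{"travel":[0.44,-0.08,0.12],"rot":[0,0.21,0],"fingers":-1},{"travel":[0.66,-0.11,0.18],"rot":[0,0.31,0],"fingers":-1},{"travel":[0.888,-0.149,0.238],"rot":[0,0.417,0],"fingers":-1},{"travel":[0.888,-0.149,0.238],"rot":[0,0.417,0],"fingers":-1}]'
$P '[{"travel":[0.2,0.05,0.28],"rot":[0,0.04,0],"fingers":-1},{"travel":[0.402,0.096,0.556],"rot":[0,0.083,0],"fingers":-1},{"travel":[0.402,0.096,0.556],"rot":[0,0.083,0],"fingers":-1},{"travel":[0.402,0.096,0.556],"rot":[0,0.083,0],"fingers":-1},{"travel":[0.402,0.096,0.556],"rot":[0,0.083,0],"fingers":-1}]'
python3 - <<'E'
from h import *
for n in ['scene','top']:
    im,d=env.read_camera(n)
    if n=='scene': cv2.imwrite('pics/s2.png',cv2.resize(im[80:280,220:420],None,fx=3,fy=3))
    W=cloud(n,d)
    hsv=cv2.cvtColor(im,cv2.COLOR_BGR2HSV)
    p=now()[0]
    s=(hsv[...,0]>10)&(hsv[...,0]<28)&(hsv[...,1]>120)&(np.linalg.norm(W-p,axis=2)<.06)
    q=W[s]; print(n,s.sum()); 
    if s.sum(): print(np.percentile(q,[2,50,98],axis=0).round(4), 'tcp',p.round(4))
print(env.get_state()['finger_gap'],env.get_state()['joint_pos'].round(2)); print(now()[1].round(3))
E
```

```text
clock: 5.85
tcp_pos: [0.5598, -0.2883, 0.0992]
orientation: [0.274, 0.648, 0.659, -0.267]
wrist_force: [-0.3, 0.1, -2.3]
finger_gap: 0.0183
grip_force: 58.9
clock: 6.35
tcp_pos: [0.5297, -0.2005, 0.1806]
orientation: [0.094, 0.695, 0.707, -0.09]
wrist_force: [1.3, 0.0, -1.2]
finger_gap: 0.0183
grip_force: 58.9
clock: 6.85
tcp_pos: [0.4775, -0.0999, 0.2157]
orientation: [-0.095, 0.695, 0.707, 0.09]
wrist_force: [-0.4, -0.6, -2.0]
finger_gap: 0.0185
grip_force: 58.9
clock: 7.35
tcp_pos: [0.4573, 0.0112, 0.2139]
orientation: [-0.247, 0.659, 0.67, 0.237]
wrist_force: [-0.1, -0.7, -2.4]
finger_gap: 0.0183
grip_force: 58.9
clock: 7.85
tcp_pos: [0.47, 0.0895, 0.1975]
orientation: [-0.272, 0.647, 0.66, 0.267]
wrist_force: [-0.8, -0.4, -1.5]
finger_gap: 0.0182
grip_force: 59.0
scene 83
[[0.4616 0.0953 0.1745]
 [0.4776 0.1079 0.209 ]
 [0.4818 0.1144 0.2121]] tcp [0.4701 0.0893 0.1978]
top 33
[[0.46   0.0945 0.1944]
 [0.4689 0.1027 0.2095]
 [0.4784 0.1116 0.2139]] tcp [0.4701 0.0893 0.198 ]
0.0183778111348612 [-0.39  0.33 -0.3   1.32  0.7   1.02]
[[-0.013  1.    -0.011]
 [ 0.708  0.017  0.705]
 [ 0.706  0.001 -0.709]]
```

View pics/s2.png

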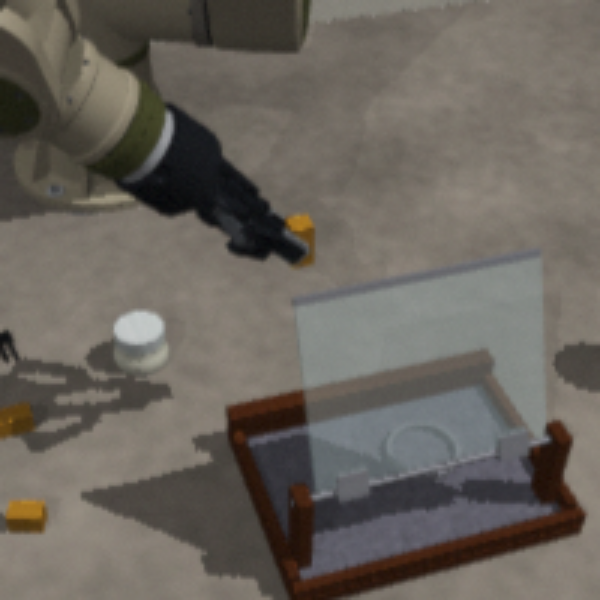

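Run:
```python
from h import *
p,Rm=now(); plan(p,Rm,[((.5095,.1425,.13),ori(1.1,45)),((.5095,.1425,.082),ori(1.1,45))])
```

```text
[-0.09, 0.335, 0.711] [0.002, 0.002, -0.0] rows 1.9 
[-0.283, 0.0, 0.283] [0.0, 0.0, -0.0] rows 1.0 
end [0.5095 0.1425 0.082 ]
```

```bash
P="python3 -m pendant"
$P '[{"travel":[-0.03,0.11,0.24],"rot":[0,0,0],"fingers":-1},{"travel":[-0.06,0.22,0.47],"rot":[0,0,0],"fingers":-1},{"travel":[-0.09,0.335,0.711],"rot":[0,0,0],"fingers":-1},{"travel":[-0.09,0.335,0.711],"rot":[0,0,0],"fingers":-1}]'
$P '[{"travel":[-0.1,0,0.1],"rot":[0,0,0],"fingers":-1},{"travel":[-0.2,0,0.2],"rot":[0,0,0],"fingers":-1},{"travel":[-0.283,0,0.283],"rot":[0,0,0],"fingers":-1},{"travel":[-0.283,0,0.283],"rot":[0,0,0],"fingers":-1},{"travel":[-0.283,0,0.283],"rot":[0,0,0],"fingers":-1}]'
cat > m2.py <<'E'
from h import *
import sys
for n in ['scene','top']:
    im,d=env.read_camera(n)
    if n=='scene' and len(sys.argv)>1: cv2.imwrite(sys.argv[1],cv2.resize(im[130:280,270:420],None,fx=4,fy=4))
    W=cloud(n,d); hsv=cv2.cvtColor(im,cv2.COLOR_BGR2HSV); p=now()[0]
    c=np.array([.509,.156,.07])
    s=(hsv[...,0]>10)&(hsv[...,0]<28)&(hsv[...,1]>120)&(np.linalg.norm(W-c,axis=2)<.05)&(W[...,2]>.052)
    q=W[s]; print(n,s.sum())
    if s.sum(): print(np.percentile(q,[2,50,98],axis=0).round(4))
    t=q[q[:,2]>q[:,2].max()-.006]; 
    if len(t)>4: r=cv2.minAreaRect((t[:,:2]*1000).astype(np.float32)); print('topface',np.round(r[0],1),np.round(r[1],1),round(r[2],1),np.median(t[:,2]))
    if n=='top':
        s=(np.abs(W[...,2]-.045)<.006)&(W[...,0]>.45)&(W[...,0]<.56)&(W[...,1]>0)&(W[...,1]<.32)
        print('rail y ends',np.percentile(W[s][:,1],[.5,99.5]).round(4))
        m=s&((np.abs(W[...,1]-.06)<.02)|(np.abs(W[...,1]-.25)<.02)); print('rail x near y.06/.25',[np.round(W[s&(np.abs(W[...,1]-y)<.02)][:,0].mean(),4) for y in(.06,.25)])
print('tcp',p.round(4),env.get_state()['wrist_force'])
E
python3 m2.py pics/s3.png
```

```text
clock: 8.35
tcp_pos: [0.5087, 0.1444, 0.1278]
orientation: [-0.273, 0.647, 0.659, 0.267]
wrist_force: [-0.8, -0.5, -1.5]
finger_gap: 0.0182
grip_force: 58.9
clock: 8.85
tcp_pos: [0.5091, 0.1429, 0.0826]
orientation: [-0.273, 0.648, 0.659, 0.268]
wrist_force: [0.8, -0.4, -2.0]
finger_gap: 0.0185
grip_force: 59.0
scene 0Traceback (most recent call last):
  File "m2.py", line 11, in <module>
    t=q[q[:,2]>q[:,2].max()-.006];
               ~~~~~~~~~~^^
    return umr_maximum(a, axis, None, out, keepdims, initial, where)
ValueError: zero-size array to reduction operation maximum which has no identity
```

View pics/s3.png

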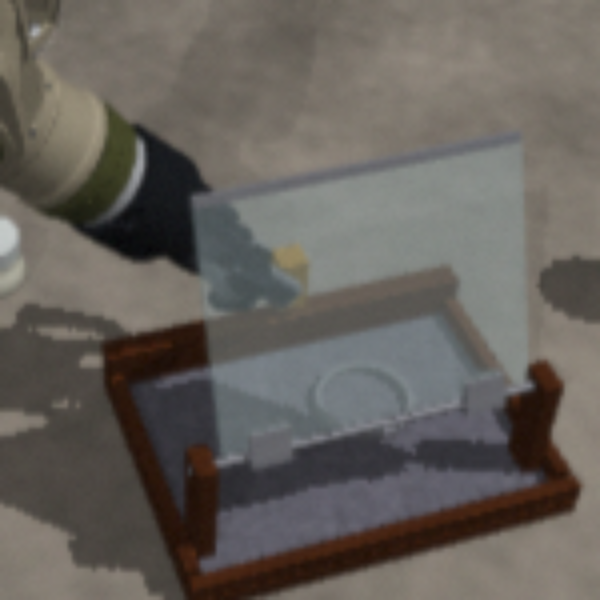

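The post, seen through the glass at (290,265), hangs just above the middle of the rail. I'll measure it from the top camera only.

```bash
sed -i "s/for n in \['scene','top'\]/for n in ['top']/; s/^    t=q/    if not len(q): continue\n    t=q/" m2.py; python3 m2.py
```

```text
top 18
[[0.5007 0.1474 0.0884]
 [0.5096 0.1554 0.0948]
 [0.5151 0.1657 0.0979]]
topface [508.5 156.6] [17.8 13.7] 79.6 0.09641543085556403
rail y ends [0.1286 0.2849]
rail x near y.06/.25 [np.float64(nan), np.float64(0.5068)]
tcp [0.5095 0.1431 0.083 ] [-0.23731795  0.2033359  -2.12173075]m2.py:17: RuntimeWarning: Mean of empty slice.
  m=s&((np.abs(W[...,1]-.06)<.02)|(np.abs(W[...,1]-.25)<.02)); print('rail x near y.06/.25',[np.round(W[s&(np.abs(W[...,1]-y)<.02)][:,0].mean(),4) for y in(.06,.25)])
  ret = ret.dtype.type(ret / rcount)
```

```bash
P="python3 -m pendant"
$P '[{"travel":[-0.02,0,0.02],"rot":[0,0,0],"fingers":-1},{"travel":[-0.041,0,0.041],"rot":[0,0,0],"fingers":-1},{"travel":[-0.041,0,0.041],"rot":[0,0,0],"fingers":-1}]'
for i in 1 2 3 4; do o=$($P '[{"travel":[-0.006,0,0.006],"rot":[0,0,0],"fingers":-1},{"travel":[-0.006,0,0.006],"rot":[0,0,0],"fingers":-1}]'); echo "$o" | grep -E 'tcp|wrist'; echo "$o" | python3 -c "
import sys,re;f=re.search(r'wrist_force: \[(.*?)\]',sys.stdin.read()).group(1).split(',');sys.exit(float(f[2])>3)" || break; done
```

```text
clock: 9.25
tcp_pos: [0.5086, 0.1438, 0.0748]
orientation: [-0.273, 0.647, 0.659, 0.268]
wrist_force: [-0.4, -0.7, -1.0]
finger_gap: 0.0182
grip_force: 59.0
tcp_pos: [0.5087, 0.1438, 0.0739]
wrist_force: [-0.3, 0.6, -1.4]
tcp_pos: [0.5087, 0.1438, 0.0729]
wrist_force: [-0.1, 0.4, -0.3]
tcp_pos: [0.5089, 0.1438, 0.0723]
wrist_force: [0.0, -0.7, 2.1]
tcp_pos: [0.5089, 0.1438, 0.0722]
wrist_force: [-2.5, -3.0, 8.8]
```

```bash
P="python3 -m pendant"
$P '[{"travel":[0.003,0,-0.003],"rot":[0,0,0],"fingers":-0.4},{"travel":[0.003,0,-0.003],"rot":[0,0,0],"fingers":-0.2},{"travel":[0.003,0,-0.003],"rot":[0,0,0],"fingers":0.0},{"travel":[0.003,0,-0.003],"rot":[0,0,0],"fingers":0.0},{"travel":[0.003,0,-0.003],"rot":[0,0,0],"fingers":0.0}]'
$P '[{"travel":[0,0,-0.08],"rot":[0,0,0],"fingers":0},{"travel":[0,0,-0.2],"rot":[0,0,0],"fingers":0},{"travel":[0,0,-0.4],"rot":[0,0,0],"fingers":0},{"travel":[0,0,-0.65],"rot":[0,0,0],"fingers":0},{"travel":[0,0,-0.9],"rot":[0,0,0],"fingers":0},{"travel":[0,0,-0.9],"rot":[0,0,0],"fingers":0}]'
python3 m2.py 2>/dev/null
python3 - <<'E'
from h import *
im,d=env.read_camera('scene'); cv2.imwrite('pics/s4.png',cv2.resize(im[130:280,270:420],None,fx=4,fy=4))
im,d=env.read_camera('top'); W=cloud('top',d); np.save('top_d4.npy',d)
hz=(W[...,2]>.08)&(W[...,0]>.63)&(W[...,0]<.69)&(W[...,1]>.03)&(W[...,1]<.29)
q=W[hz]; print('hinge posts', [np.round(q[np.abs(q[:,1]-y)<.02].mean(0),4) for y in (.044,.268)])
s=(W[...,2]>.225)&(W[...,0]>.5)&(W[...,0]<.66)&(W[...,1]>.05)&(W[...,1]<.27); print('edge',W[s].min(0).round(4),W[s].max(0).round(4),np.median(W[s],0).round(4))
E
```

```text
clock: 10.55
tcp_pos: [0.5087, 0.1438, 0.0713]
orientation: [-0.273, 0.647, 0.659, 0.268]
wrist_force: [-0.2, 0.8, -0.6]
finger_gap: 0.0427
grip_force: 0.0
clock: 11.15
tcp_pos: [0.5123, 0.0645, 0.1504]
orientation: [-0.27, 0.648, 0.659, 0.27]
wrist_force: [-0.1, -0.0, -0.4]
finger_gap: 0.0426
grip_force: 0.0
top 17
[[0.5018 0.1482 0.0811]
 [0.5123 0.1561 0.0839]
 [0.5152 0.1656 0.09  ]]
topface [510.7 156.7] [10.1 16.8] 8.4 0.08767704951164802
rail y ends [0.0662 0.2845]
rail x near y.06/.25 [np.float64(0.5158), np.float64(0.507)]
tcp [0.5115 0.0657 0.149 ] [-0.24401833  0.10213873 -0.67457219]
hinge posts [array([0.658 , 0.0482, 0.0963]), array([0.6577, 0.2673, 0.0994])]
edge [0.5911 0.0584 0.2253] [0.6068 0.2571 0.2451] [0.5967 0.1559 0.2399]
```

View pics/s4.png

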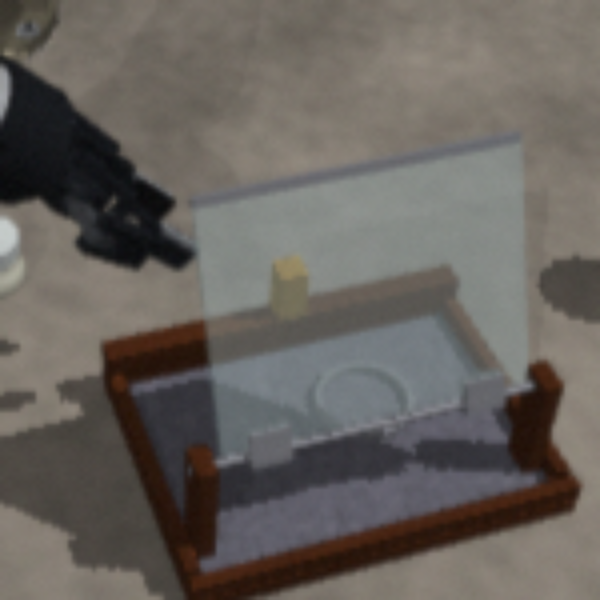

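The post stands upright on the middle of the rail (290,290), and the hand is clear. Next I plan the flap move, going over and behind the glass edge with shut fingertips.

```bash
cat > arc.py <<'E'
from h import *
def T(th,r=.148):
    return np.array([.659-r*np.cos(th)+.003*np.sin(th)+.0145,.157,.088+r*np.sin(th)+.003*np.cos(th)+.019])
E
python3 - <<'E'
from arc import *
p,Rm=now(); O=ori(1.1,0)
plan(p,Rm,[((.51,.08,.24),ori(1.1,35)),((.52,.13,.335),O),((.59,.157,.335),O),((.652,.157,.335),O),((.652,.157,.25),O),(T(1.3),O)])
print('arc offsets from T(1.3) in tool units')
for th in np.arange(1.25,-.01,-.05):
    print(round(th,2),np.round(O.T@(T(th)-T(1.3))/.12,3).tolist())
E
```

```text
[0.619, 0.002, -0.471] [0.001, -0.167, -0.001] rows 1.9 
[0.794, 0.091, -0.411] [-0.0, -0.583, -0.0] rows 4.1 
[0.214, 0.588, 0.0] [-0.0, -0.0, -0.0] rows 1.5 
[-0.01, 0.516, 0.0] [-0.0, -0.0, -0.0] rows 1.2 
[0.0, 0.001, 0.708] [-0.0, -0.0, -0.0] rows 1.7 
[0.003, -0.127, -0.003] [-0.0, -0.0, -0.0] rows 0.3 
end [0.6368 0.157  0.2504]
arc offsets from T(1.3) in tool units
1.25 [0.001, -0.059, 0.017]
1.2 [0.002, -0.118, 0.037]
1.15 [0.003, -0.175, 0.059]
1.1 [0.004, -0.231, 0.085]
1.05 [0.005, -0.286, 0.113]
1.0 [0.007, -0.339, 0.144]
0.95 [0.008, -0.391, 0.177]
0.9 [0.008, -0.441, 0.213]
0.85 [0.009, -0.489, 0.252]
0.8 [0.01, -0.535, 0.293]
0.75 [0.011, -0.579, 0.336]
0.7 [0.012, -0.621, 0.381]
0.65 [0.013, -0.661, 0.429]
0.6 [0.013, -0.698, 0.478]
0.55 [0.014, -0.732, 0.529]
0.5 [0.015, -0.764, 0.582]
0.45 [0.015, -0.794, 0.636]
0.4 [0.016, -0.82, 0.692]
0.35 [0.016, -0.844, 0.749]
0.3 [0.017, -0.865, 0.807]
0.25 [0.017, -0.883, 0.866]
0.2 [0.017, -0.898, 0.926]
0.15 [0.017, -0.91, 0.986]
0.1 [0.018, -0.919, 1.047]
0.05 [0.018, -0.925, 1.108]
-0.0 [0.018, -0.927, 1.17]
```

```bash
P="python3 -m pendant"
$P '[{"travel":[0.3,0,-0.23],"rot":[0,-0.08,0],"fingers":-1},{"travel":[0.619,0.002,-0.471],"rot":[0,-0.167,0],"fingers":-1},{"travel":[0.619,0.002,-0.471],"rot":[0,-0.167,0],"fingers":-1}]'
$P '[{"travel":[0.794,0.091,-0.411],"rot":[0,-0.583,0],"fingers":-1},{"travel":[0.794,0.091,-0.411],"rot":[0,-0.583,0],"fingers":-1},{"travel":[0.794,0.091,-0.411],"rot":[0,-0.583,0],"fingers":-1},{"travel":[0.794,0.091,-0.411],"rot":[0,-0.583,0],"fingers":-1},{"travel":[0.794,0.091,-0.411],"rot":[0,-0.583,0],"fingers":-1},{"travel":[0.794,0.091,-0.411],"rot":[0,-0.583,0],"fingers":-1}]'
$P '[{"travel":[0.214,0.588,0],"rot":[0,0,0],"fingers":-1},{"travel":[0.214,0.588,0],"rot":[0,0,0],"fingers":-1}]'
$P '[{"travel":[-0.01,0.516,0],"rot":[0,0,0],"fingers":-1},{"travel":[-0.01,0.516,0],"rot":[0,0,0],"fingers":-1},{"travel":[-0.01,0.516,0],"rot":[0,0,0],"fingers":-1}]'
$P '[{"travel":[0,0,0.25],"rot":[0,0,0],"fingers":-1},{"travel":[0,0,0.5],"rot":[0,0,0],"fingers":-1},{"travel":[0,0,0.708],"rot":[0,0,0],"fingers":-1},{"travel":[0,0,0.708],"rot":[0,0,0],"fingers":-1}]'
$P '[{"travel":[0,-0.06,0],"rot":[0,0,0],"fingers":-1},{"travel":[0,-0.127,0],"rot":[0,0,0],"fingers":-1},{"travel":[0,-0.127,0],"rot":[0,0,0],"fingers":-1}]'
python3 - <<'E'
from arc import *
p,Rm=now(); print(Rm.round(3)); im,d=env.read_camera('scene'); cv2.imwrite('pics/s5.png',cv2.resize(im[80:280,270:420],None,fx=3,fy=3))
E
```

```text
clock: 11.6
tcp_pos: [0.5121, 0.0821, 0.2464]
orientation: [-0.21, 0.666, 0.683, 0.213]
wrist_force: [0.5, -0.3, -0.5]
finger_gap: 0.0004
grip_force: 0.0
clock: 12.2
tcp_pos: [0.5192, 0.1317, 0.334]
orientation: [-0.002, 0.699, 0.715, -0.0]
wrist_force: [0.3, -0.3, 0.1]
finger_gap: 0.0
grip_force: 0.0
clock: 12.4
tcp_pos: [0.591, 0.1563, 0.3328]
orientation: [-0.002, 0.701, 0.713, -0.0]
wrist_force: [1.1, -0.1, -0.1]
finger_gap: 0.0003
grip_force: 0.0
clock: 12.7
tcp_pos: [0.6538, 0.1547, 0.3309]
orientation: [-0.003, 0.702, 0.712, -0.002]
wrist_force: [0.2, -0.2, 0.6]
finger_gap: 0.0001
grip_force: 0.0
clock: 13.1
tcp_pos: [0.6489, 0.1554, 0.246]
orientation: [-0.003, 0.701, 0.713, -0.003]
wrist_force: [-0.0, 0.1, -0.2]
finger_gap: -0.0003
grip_force: 0.0
clock: 13.4
tcp_pos: [0.6364, 0.1566, 0.2529]
orientation: [0.001, 0.701, 0.713, 0.001]
wrist_force: [0.8, -0.0, -0.0]
finger_gap: -0.0002
grip_force: 0.0
[[-0.018  1.     0.003]
 [ 1.     0.018  0.001]
 [ 0.001  0.003 -1.   ]]
```

View pics/s5.png

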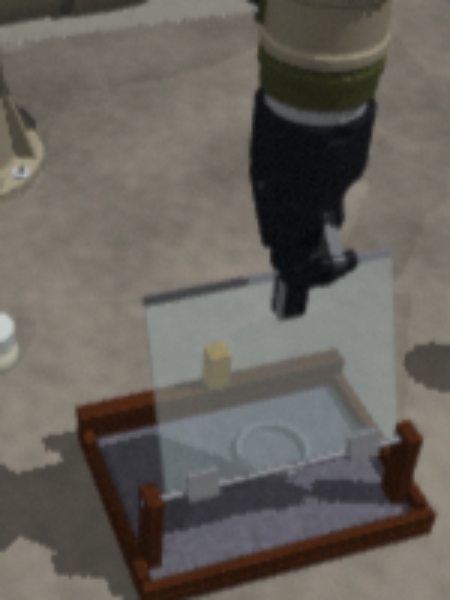

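Shut fingertips are behind the glass near its top edge (290,300), with no contact yet. I'll work out the arc in fine steps for each call.

Run:
```python
from arc import *
O=ori(1.1,0); a=1.3
while a>.06:
    print('from',round(a,2),[np.round(O.T@(T(a-.025*k)-T(a))/.12,3)[1:].tolist() for k in range(1,11)]); a-=.25
```

```text
from 1.3 [[-0.03, 0.008], [-0.059, 0.017], [-0.089, 0.026], [-0.118, 0.037], [-0.147, 0.047], [-0.175, 0.059], [-0.203, 0.071], [-0.231, 0.085], [-0.259, 0.098], [-0.286, 0.113]]
from 1.05 [[-0.027, 0.015], [-0.053, 0.031], [-0.079, 0.047], [-0.105, 0.065], [-0.13, 0.082], [-0.155, 0.101], [-0.179, 0.12], [-0.203, 0.139], [-0.226, 0.159], [-0.249, 0.18]]
from 0.8 [[-0.022, 0.021], [-0.044, 0.043], [-0.065, 0.066], [-0.086, 0.089], [-0.106, 0.112], [-0.125, 0.136], [-0.144, 0.16], [-0.162, 0.185], [-0.18, 0.21], [-0.197, 0.236]]
from 0.55 [[-0.016, 0.026], [-0.032, 0.053], [-0.047, 0.08], [-0.061, 0.107], [-0.075, 0.135], [-0.088, 0.163], [-0.1, 0.191], [-0.112, 0.22], [-0.122, 0.248], [-0.132, 0.278]]
from 0.3 [[-0.009, 0.029], [-0.018, 0.059], [-0.026, 0.089], [-0.033, 0.119], [-0.039, 0.149], [-0.045, 0.179], [-0.05, 0.21], [-0.054, 0.24], [-0.057, 0.271], [-0.06, 0.302]]
```

```bash
P="python3 -m pendant"
$P '[{"travel":[0,-0.03,0.008],"rot":[0,0,0],"fingers":-1},{"travel":[0,-0.059,0.017],"rot":[0,0,0],"fingers":-1},{"travel":[0,-0.089,0.026],"rot":[0,0,0],"fingers":-1},{"travel":[0,-0.118,0.037],"rot":[0,0,0],"fingers":-1},{"travel":[0,-0.147,0.047],"rot":[0,0,0],"fingers":-1},{"travel":[0,-0.175,0.059],"rot":[0,0,0],"fingers":-1},{"travel":[0,-0.203,0.071],"rot":[0,0,0],"fingers":-1},{"travel":[0,-0.231,0.085],"rot":[0,0,0],"fingers":-1},{"travel":[0,-0.259,0.098],"rot":[0,0,0],"fingers":-1},{"travel":[0,-0.286,0.113],"rot":[0,0,0],"fingers":-1}]'
python3 -c "
from h import *
im,d=env.read_camera('scene'); cv2.imwrite('pics/s6.png',cv2.resize(im[80:280,270:420],None,fx=3,fy=3)); W=cloud('scene',d)
s=(W[...,2]>.12)&(W[...,1]>.06)&(W[...,1]<.25)&(W[...,0]>.5)&(W[...,0]<.66)&(np.abs(W[...,1]-.157)>.04); q=W[s]; q=q[q[:,2]<.25]
k=np.polyfit(q[:,2],q[:,0],1); print(s.sum(),'angle',np.arctan2(1,-k[0]),env.get_state()['wrist_force'])"
```

```text
clock: 14.45
tcp_pos: [0.6027, 0.1559, 0.2372]
orientation: [0.0, 0.701, 0.713, 0.0]
wrist_force: [0.7, -0.4, 3.1]
finger_gap: -0.0001
grip_force: 1.3
3067 angle 1.0907535391778849 [0.57278579 0.3854862  2.83234808]
```

View pics/s6.png

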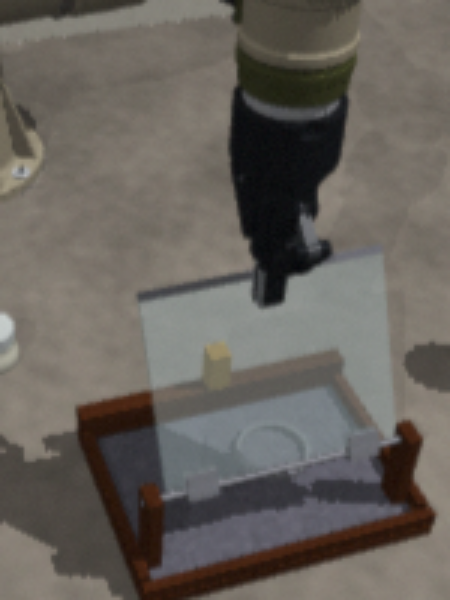

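The fingertip (268,300) bears on the upper face and the flap is turning at about 3 N, so I continue.

```bash
P="python3 -m pendant"
$P '[{"travel":[0,-0.027,0.015],"rot":[0,0,0],"fingers":-1},{"travel":[0,-0.053,0.031],"rot":[0,0,0],"fingers":-1},{"travel":[0,-0.079,0.047],"rot":[0,0,0],"fingers":-1},{"travel":[0,-0.105,0.065],"rot":[0,0,0],"fingers":-1},{"travel":[0,-0.13,0.082],"rot":[0,0,0],"fingers":-1},{"travel":[0,-0.155,0.101],"rot":[0,0,0],"fingers":-1},{"travel":[0,-0.179,0.12],"rot":[0,0,0],"fingers":-1},{"travel":[0,-0.203,0.139],"rot":[0,0,0],"fingers":-1},{"travel":[0,-0.226,0.159],"rot":[0,0,0],"fingers":-1},{"travel":[0,-0.249,0.18],"rot":[0,0,0],"fingers":-1}]'
$P '[{"travel":[0,-0.022,0.021],"rot":[0,0,0],"fingers":-1},{"travel":[0,-0.044,0.043],"rot":[0,0,0],"fingers":-1},{"travel":[0,-0.065,0.066],"rot":[0,0,0],"fingers":-1},{"travel":[0,-0.086,0.089],"rot":[0,0,0],"fingers":-1},{"travel":[0,-0.106,0.112],"rot":[0,0,0],"fingers":-1},{"travel":[0,-0.125,0.136],"rot":[0,0,0],"fingers":-1},{"travel":[0,-0.144,0.16],"rot":[0,0,0],"fingers":-1},{"travel":[0,-0.162,0.185],"rot":[0,0,0],"fingers":-1},{"travel":[0,-0.18,0.21],"rot":[0,0,0],"fingers":-1},{"travel":[0,-0.197,0.236],"rot":[0,0,0],"fingers":-1}]'
python3 -c "
from arc import *
for th in (.55,.5): print(T(th))
im,d=env.read_camera('scene'); W=cloud('scene',d)
s=(W[...,2]>.11)&(W[...,1]>.06)&(W[...,1]<.25)&(W[...,0]>.48)&(W[...,0]<.64)&(np.abs(W[...,1]-.157)>.05); q=W[s]; q=q[q[:,2]<.25]
k=np.polyfit(q[:,0],q[:,2],1); print(s.sum(),'angle',np.arctan(-k[0]),'z at hinge x',np.polyval(k,.659))"
```

```text
clock: 15.5
tcp_pos: [0.5725, 0.1554, 0.215]
orientation: [-0.0, 0.701, 0.713, 0.0]
wrist_force: [0.6, 0.0, 2.2]
finger_gap: -0.0001
grip_force: 1.1
clock: 16.5
tcp_pos: [0.5489, 0.1549, 0.1866]
orientation: [-0.0, 0.701, 0.713, -0.0]
wrist_force: [-0.6, -0.9, 1.5]
finger_gap: -0.0003
grip_force: 0.9
[0.54889443 0.157      0.18691528]
[0.54505606 0.157      0.18058773]
1830 angle 0.5761352751015058 z at hinge x 0.09264835374368413
```

```bash
P="python3 -m pendant"
$P '[{"travel":[0,-0.016,0.026],"rot":[0,0,0],"fingers":-1},{"travel":[0,-0.032,0.053],"rot":[0,0,0],"fingers":-1},{"travel":[0,-0.047,0.08],"rot":[0,0,0],"fingers":-1},{"travel":[0,-0.061,0.107],"rot":[0,0,0],"fingers":-1},{"travel":[0,-0.075,0.135],"rot":[0,0,0],"fingers":-1},{"travel":[0,-0.088,0.163],"rot":[0,0,0],"fingers":-1},{"travel":[0,-0.1,0.191],"rot":[0,0,0],"fingers":-1},{"travel":[0,-0.112,0.22],"rot":[0,0,0],"fingers":-1},{"travel":[0,-0.122,0.248],"rot":[0,0,0],"fingers":-1},{"travel":[0,-0.132,0.278],"rot":[0,0,0],"fingers":-1}]'
$P '[{"travel":[0,-0.009,0.029],"rot":[0,0,0],"fingers":-1},{"travel":[0,-0.018,0.059],"rot":[0,0,0],"fingers":-1},{"travel":[0,-0.026,0.089],"rot":[0,0,0],"fingers":-1},{"travel":[0,-0.033,0.119],"rot":[0,0,0],"fingers":-1},{"travel":[0,-0.039,0.149],"rot":[0,0,0],"fingers":-1},{"travel":[0,-0.045,0.179],"rot":[0,0,0],"fingers":-1},{"travel":[0,-0.05,0.21],"rot":[0,0,0],"fingers":-1},{"travel":[0,-0.05,0.21],"rot":[0,0,0],"fingers":-1}]'
cat > ang.py <<'E'
from arc import *
im,d=env.read_camera('scene'); W=cloud('scene',d)
s=(W[...,2]>.075)&(W[...,2]<.16)&(W[...,1]>.07)&(W[...,1]<.245)&(W[...,0]>.49)&(W[...,0]<.635)&((W[...,1]-.157)>.045); q=W[s]
for i in range(3):
    k=np.polyfit(q[:,0],q[:,2],1); q=q[np.abs(q[:,2]-np.polyval(k,q[:,0]))<.006]
print(len(q),'angle',np.arctan(-k[0]),'z at .659/.51',np.polyval(k,[.659,.51]),env.get_state()['wrist_force'].round(1))
cv2.imwrite('pics/s7.png',cv2.resize(im[80:280,270:420],None,fx=3,fy=3))
E
python3 ang.py
```

```text
clock: 17.55
tcp_pos: [0.5331, 0.1547, 0.1533]
orientation: [-0.0, 0.701, 0.713, 0.0]
wrist_force: [-0.6, 0.2, 1.1]
finger_gap: 0.0002
grip_force: 0.7
clock: 18.35
tcp_pos: [0.5271, 0.1545, 0.1277]
orientation: [-0.0, 0.701, 0.713, -0.0]
wrist_force: [0.3, -0.0, 0.2]
finger_gap: -0.0001
grip_force: 0.0
669 angle 0.12459012871817679 z at .659/.51 [0.09155121 0.1102118 ] [-0.4 -0.7 -0.7]
```

```bash
P="python3 -m pendant"
$P '[{"travel":[0,-0.001,0.012],"rot":[0,0,0],"fingers":-1},{"travel":[0,-0.003,0.024],"rot":[0,0,0],"fingers":-1},{"travel":[0,-0.005,0.036],"rot":[0,0,0],"fingers":-1},{"travel":[0,-0.006,0.048],"rot":[0,0,0],"fingers":-1},{"travel":[0,-0.007,0.06],"rot":[0,0,0],"fingers":-1},{"travel":[0,-0.008,0.072],"rot":[0,0,0],"fingers":-1},{"travel":[0,-0.009,0.084],"rot":[0,0,0],"fingers":-1},{"travel":[0,-0.01,0.096],"rot":[0,0,0],"fingers":-1},{"travel":[0,-0.01,0.108],"rot":[0,0,0],"fingers":-1},{"travel":[0,-0.01,0.108],"rot":[0,0,0],"fingers":-1}]'
for i in 1 2 3 4 5 6 7 8 9 10; do o=$($P '[{"travel":[0,0,0.003],"rot":[0,0,0],"fingers":-1},{"travel":[0,0,0.006],"rot":[0,0,0],"fingers":-1},{"travel":[0,0,0.006],"rot":[0,0,0],"fingers":-1}]'); echo "$o" | grep -E 'tcp|wrist'; echo "$o" | python3 -c "
import sys,re;f=re.search(r'wrist_force: \[(.*?)\]',sys.stdin.read()).group(1).split(',');sys.exit(float(f[2])>5)" || break; done
python3 ang.py
```

```text
clock: 19.4
tcp_pos: [0.5259, 0.1545, 0.1151]
orientation: [-0.0, 0.701, 0.713, -0.0]
wrist_force: [0.6, 0.5, 0.6]
finger_gap: 0.0002
grip_force: 0.1
tcp_pos: [0.5258, 0.1545, 0.1146]
wrist_force: [-0.6, -0.1, -0.2]
tcp_pos: [0.5258, 0.1545, 0.1138]
wrist_force: [0.1, -0.3, 0.9]
tcp_pos: [0.526, 0.1545, 0.1131]
wrist_force: [-0.3, 0.4, 0.2]
tcp_pos: [0.5261, 0.1546, 0.1125]
wrist_force: [-0.5, 0.3, -0.1]
tcp_pos: [0.5261, 0.1546, 0.1118]
wrist_force: [0.3, -0.2, 0.2]
tcp_pos: [0.5261, 0.1545, 0.111]
wrist_force: [0.0, -0.7, 0.8]
tcp_pos: [0.5261, 0.1545, 0.1103]
wrist_force: [-0.4, 0.7, 1.4]
tcp_pos: [0.5261, 0.1545, 0.1101]
wrist_force: [-2.1, -0.8, 4.9]
tcp_pos: [0.5261, 0.1546, 0.11]
wrist_force: [-3.0, -0.9, 9.7]
610 angle -0.0007098416734348124 z at .659/.51 [0.09173174 0.09162597] [-2.7 -0.3  9.6]
```

View pics/s7.png

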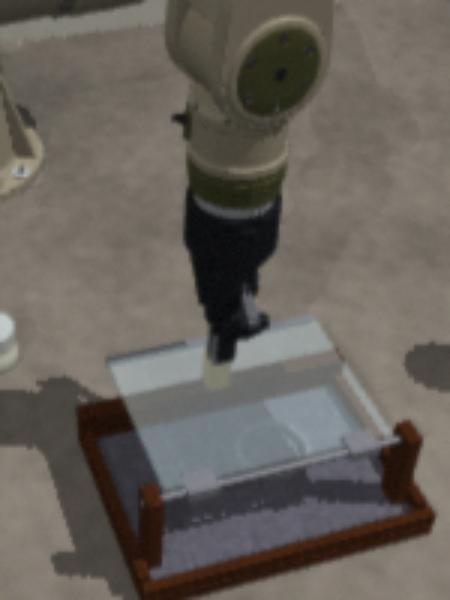

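The glass is level (angle about 0) and rests on the post (217,370). Firm contact shows at the expected height, about 10 N. I'll lift straight up and check.

```bash
P="python3 -m pendant"
$P '[{"travel":[0,0,-0.02],"rot":[0,0,0],"fingers":-1},{"travel":[0,0,-0.06],"rot":[0,0,0],"fingers":-1},{"travel":[0,0,-0.2],"rot":[0,0,0],"fingers":-1},{"travel":[0,0,-0.5],"rot":[0,0,0],"fingers":-1},{"travel":[0,0,-0.9],"rot":[0,0,0],"fingers":-1},{"travel":[0,0,-0.9],"rot":[0,0,0],"fingers":-1}]'
$P '[{"travel":[0,-0.4,-0.3],"rot":[0,0,0],"fingers":-1},{"travel":[0,-0.9,-0.3],"rot":[0,0,0],"fingers":-1},{"travel":[0,-0.9,-0.3],"rot":[0,0,0],"fingers":-1},{"travel":[0,-0.9,-0.3],"rot":[0,0,0],"fingers":-1},{"travel":[0,-0.9,-0.3],"rot":[0,0,0],"fingers":-1},{"travel":[0,-0.9,-0.3],"rot":[0,0,0],"fingers":-1}]'
python3 ang.py; cp pics/s7.png pics/s8.png
```

```text
clock: 22.75
tcp_pos: [0.5296, 0.1551, 0.2236]
orientation: [0.003, 0.701, 0.713, 0.004]
wrist_force: [1.7, 0.0, 0.4]
finger_gap: -0.0002
grip_force: 0.0
clock: 23.35
tcp_pos: [0.4193, 0.1526, 0.2527]
orientation: [0.0, 0.701, 0.713, 0.0]
wrist_force: [-0.3, -0.5, 0.1]
finger_gap: 0.0001
grip_force: 0.0
616 angle -0.0018020940865468272 z at .659/.51 [0.09178568 0.09151717] [0.3 0.2 0.5]
```

View pics/s8.png

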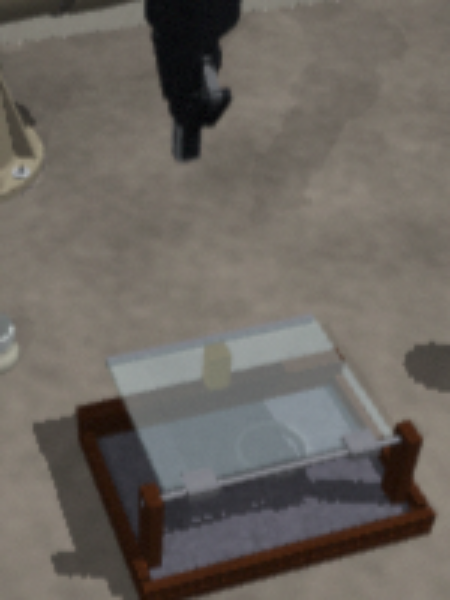

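The post stands upright under the front edge of the glass (217,365), the glass is level and the hand is clear, so I hand in.

```bash
python3 -c "
from workcell import env
print(env.hand_in())"
```

```text
the job is handed in; nothing more can be done
None
```

The 40 mm post stands upright on the middle of the rail and the glass rests level on it (camera-measured angle about 0), with the arm clear; I handed the job in at about 23 s and got no verdict back.

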